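# Slide a glued sanding block under the bench press and hold it at three clicks

### The job

A fresh abrasive sheet has just been glued under the sanding block that lies in the sled of the green bench press. Push the sled with the black knob along its rails until it clicks into the station under the press pad, then bring the press lever with the black crossbar down exactly three clicks, never a fourth, and finish while holding it there: the lever is sprung and flies up if let go, and the glue needs a steady squeeze. Leave the glue bottle and the snips where they are.

Things in the scene. Friction and masses are not known exactly. Their poses are not given: they have to be found in the camera images.
- press: Green bench press, bolted down. Origin: underside of its base plate, below the pad's middle. Own axes: z up; y along the rails, +y to the loading end; +x to the column, -x is the front. Base x -90 to 135, y -100 to 185, 12 mm thick. Head 52 mm wide (y), x from -32 back, z 118 to 204; on its front a notched sector reaches 45 mm from the pivot and a plunger housing up to z = 262, y within 12 mm.
- sled (a joint): Travel of the sled along the rails, m, growing towards the press (the press's -y). Starts at 0, the loading end; 2 to 3 N friction, stays where left. Station under the press at 0.100: a spring plunger drops between two lobes on the sled's front edge, felt as some 7 N more push from 0.090 to 0.094, then a snap in; it holds about as hard. Pushed past 0.106 it snaps out and must be drawn back; end stop 0.117.
- sled_knob (a point): Black round knob on the sled's tail, 28 mm across, upright axis, origin at its middle, 76 mm above the bench; top 14 mm above the origin, lower face 10 mm below, on a 12 mm stem rising from the sled's tail plate (top at 42 mm). In the press's frame at x = 0, y = 0.212 - travel. Free all round: the nest's wall (56 mm high) is 56 mm away towards the press, the head 86 mm when the sled is in its station.
- lever (a joint): Press lever angle, rad: 0 up at rest (start; a spring returns it), growing as it is pressed down. Clicks 1, 2, 3, 4 stand at 0.22, 0.44, 0.66, 0.88 (stop 0.94). A sprung plunger rides over a lobe before each: as the lever leaves rest or a click the push at the grip climbs to 8, 10, then 12 N, then falls by 4 to 6 N into the next click. To stay on click 3 takes 6 to 11 N. The notches do not hold: let go, it springs up.
- lever_pivot (a point): Point on the lever's axis (which lies along the press's x), in the plane where the grip's middle swings: x = -52, y = 0, z = 168 mm in the press's frame.
- lever_grip (a point): Black crossbar grip at the lever's end: cylinder 22 mm thick, 90 mm long, lying along the press's x. Origin at its middle, 150 mm from the pivot: in the press's frame y = -0.150 cos a, z = 0.168 + 0.150 sin a with a = 0.50 - lever angle, so 240 mm high at the start, 144 mm on click 3. A 12 mm rod joins it from the pivot. Press it down from above or pinch it across its 22 mm.
- press_pad: Sprung rubber pad under the head, 52 (x) x 76 (y) mm, origin at the middle of its underside, 74 mm up at rest. It descends 18 mm per rad of the lever, meets the block about click 1 and presses it with about 13 N at click 3.
- sanding_block: Tan sanding block 62 x 96 x 28 mm, loose in the plywood nest on the sled with 2 mm of play, long side along the rails; origin at the middle of its underside, 42 mm above the bench.
- glue_bottle: Glue bottle with a red cap, 30 mm across, 147 mm high, standing in front of the press; origin under its middle. Leave it alone.
- snips: Small snips with orange and black handles, 123 mm long, 11 mm high, lying in front of the press; origin under the middle. Leave them alone.

How it is judged:
By the outcome, as a careful person would: the job done as asked, in the order asked, and still so for the second after the job is handed in, while the arm keeps its last pose, push and grip.
It also fails if it takes over 66 s, if anything falls off the work surface, if the arm or the gripper's body presses on something with over 40 N, if the wrist force passes 120 N, or if a joint passes its speed limit or range.

### The arm

A 7-joint arm with a two-finger parallel gripper is mounted at the origin on a cart in front of the work surface, level with it; the furniture and walls round the work are solid. World frame = base frame: x ahead of the robot, y to its left, z up, the work surface at z = 0. Lengths are in m, angles in rad, forces in N, time in s.
With the tool pointing down it reaches from about 0.425 to 0.825 m from the base axis. Payload 3.6 kg.
Tool frame: the origin (TCP) lies between the finger pads; the fingertips stand 22 mm ahead of it and the grasp point (between the pads) lies 3 mm ahead of it; z points along the fingers, y is the line along which they close (so a half turn about z gives the same grasp; the last joint's range is limited). The gripper opens to 93 mm and grips with 3 to 60 N. Pads are 15 mm wide; open, the fingers measure 128 mm over their backs; the gripper's body (75 mm by 188 mm) begins 65 mm behind the grasp point.
Start: joints at [1.214, 0.615, -0.013, 1.423, 0.008, 1.103, -0.04], TCP at [0.211, -0.615, 0.241] pointing down, gripper open.
Joint ranges: [-3.12, 3.12], [-0.3, 2.06], [-1.34, 1.32], [0.26, 2.42], [-1.36, 4.5], [0.01, 1.98], [-2.84, 2.84]. Speed limits (rad/s): [2.79, 2.79, 3.14, 3.14, 3.14, 3.14, 3.14].

### API

Orientations are given as [roll, pitch, yaw] about the fixed x, y, z axes, in that order (R = Rz(yaw) Ry(pitch) Rx(roll)).
In Python, from bench import get_state, eyes, order gives the robot as it stands.
- The arm moves only by the tool jog_arm, never from a script. Its argument "plan" is a list of rows, each an object with "xyz": the shift along the tool's x, y, z in units of 25 mm (1.0 is 25 mm), a list of three; "dr": the turn, a rotation vector about the tool's x, y, z in degrees, a list of three. In form: [{"xyz": [x, y, z], "dr": [rx, ry, rz]}, ...]. A call has exactly 10 rows; each row is the pose to reach, as a shift and turn from the pose commanded when the call began, along the tool's axes at that moment; what a row does not reach only later rows make up. A row lasts 1/8 s, in which the tool goes at most 62.5 mm and 10.7 degrees, less where a joint would pass 70% of its speed; a pose out of reach is approached as far as the arm can. A call with a gripper value outside its range is refused whole. "jaw" is the gripper's target within -1 to 1 (fully open at 1, half-way at 0, shut at -1), set as the call begins (left out, the last holds). The fingers move at their own pace and stop on an object; "force" is the grip in N (left out, the last holds). Time passes only in rows, so rows that repeat a pose let the fingers close, or fill a call up. It gives the time, the measured TCP pose, the force, the opening and the grip force at its end, in the units of the state.
- get_state(): the state, without advancing time (a new reading comes with each control period).
- eyes.capture(name): name is "scene" or "side" or "wrist"; returns the picture (384x512x3 uint8, red, green, blue); there is no depth.
- eyes.camera_model(name): a dict with "K" (3x3 intrinsics, pixels), "pose" (4x4, takes a point from camera to world coordinates). Camera axes: x right, y down, z forward; pixel columns grow to the right and rows downward; lengths in m; the calibration is good to about 2 mm. A picture is of the moment at which its call begins: read the wrist's pose just before it. camera_model takes no time and is no camera call; for the wrist camera it gives the pose at the moment of the call.
- order.hand_in(): hands the job in; it is judged then, once.
The state is a dict: "time": time; "qpos": joint angles; "joint_velocities": joint speeds; "joint_torque": joint torques, N m; "ee_pos": TCP position; "tcp_rot": TCP orientation; "wrist_force": force on the tool from outside, world axes, zero at the start; "moment": the same for the moment, N m; "opening": opening from 0.0 (shut) to 1.0 (fully open); "grasp_force": force on a finger pad.
Only numpy, scipy, OpenCV 4.12 (cv2) and the standard library are available. Lean on these libraries where they do the work, as an engineer would, in place of code of your own. Each camera call takes 0.05 s, during which the arm holds its last target. There are 200 camera calls.

## Working session

There is one attempt and no reset: what is moved stays moved. The work goes in short steps, Python scripts to look and compute and a tool call to move; the robot and the scene stay as the last step left them, time stands still between calls to the robot, and variables do not carry over. Pictures are saved under pics/ and viewed, at most 10 in all, crops included, and the job is handed in when it is done.

Besides the shell and the picture viewer there is one more tool, called after "Emit:" as name(argument=value, ...) on one line, values as JSON. jog_arm: Moves the arm, as the interface text tells. Its arguments: {"type":"object","properties":{"plan":{"type":"array"},"jaw":{"type":"number"},"force":{"type":"number"}},"required":["plan"]}

```bash
mkdir -p pics; ls; python3 - <<'E'
from bench import get_state, eyes
import cv2,numpy as np
s=get_state();print({k:np.round(v,3).tolist() for k,v in s.items()})
for n in("scene","side"):
    im=eyes.capture(n);cv2.imwrite(f"pics/{n}0.png",im[...,::-1])
    m=eyes.camera_model(n);print(n,np.round(m["K"],1).tolist(),np.round(m["pose"],3).tolist())
E
```

```text
pics
{'time': 0.0, 'qpos': [1.213, 0.616, -0.013, 1.425, 0.008, 1.103, -0.04], 'joint_velocities': [-0.002, 0.002, 0.0, -0.001, -0.0, -0.0, 0.0], 'joint_torque': [-0.0, -45.892, 0.209, -16.574, -0.061, 0.021, 0.0], 'ee_pos': [0.211, -0.614, 0.239], 'tcp_rot': [-3.139, 0.0, 0.331], 'wrist_force': [-0.081, 0.374, -0.427], 'moment': [0.043, -0.051, 0.018], 'grasp_force': 0.0, 'opening': 0.998}
scene [[478.7, 0.0, 257.8], [0.0, 478.7, 193.0], [0.0, 0.0, 1.0]] [[0.691, -0.568, 0.447, 0.103], [-0.723, -0.546, 0.423, -0.241], [0.004, -0.616, -0.788, 0.854], [0.0, 0.0, 0.0, 1.0]]
side [[403.7, 0.0, 258.0], [0.0, 403.7, 196.4], [0.0, 0.0, 1.0]] [[1.0, -0.004, 0.019, 0.489], [-0.018, -0.561, 0.827, -0.553], [0.007, -0.828, -0.561, 0.617], [0.0, 0.0, 0.0, 1.0]]
```

View pics/scene0.png

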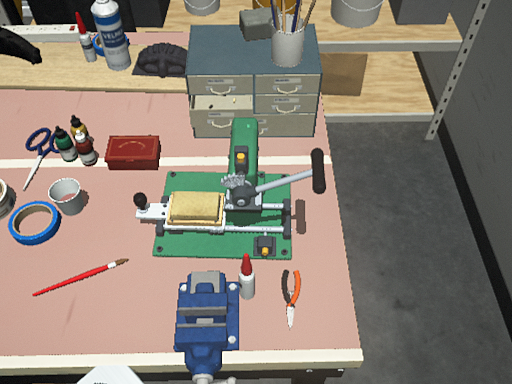

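View pics/side0.png

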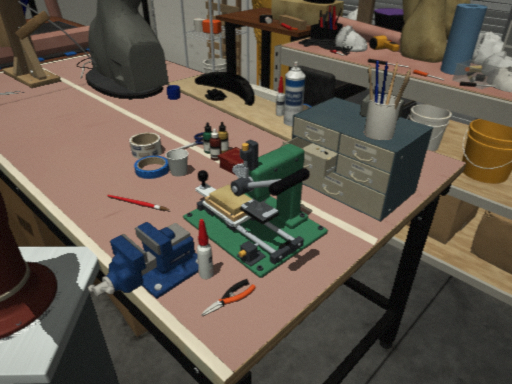

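The scene view shows the knob near (140,200), the grip near (318,170), and the base plate spanning x 152-292. In the side view the knob is near (203,175) and the grip runs roughly (275,190)-(305,175). A blue vice, the bottle and the snips stand in front.

```bash
cat > h.py <<'E'
import numpy as np,cv2
from bench import get_state,eyes
def ray(n,uv,m=None):
    m=m or eyes.camera_model(n);P=m["pose"];d=P[:3,:3]@np.linalg.solve(m["K"],[*uv,1.]);return P[:3,3],d/np.linalg.norm(d)
def plane(n,uv,z,m=None):
    o,d=ray(n,uv,m);return o+d*(z-o[2])/d[2]
def tri(a,b):
    (o,d),(p,e)=a,b
    A=np.stack([d,-e],1);t=np.linalg.lstsq(A,p-o,rcond=None)[0]
    x,y=o+t[0]*d,p+t[1]*e;return (x+y)/2,np.linalg.norm(x-y)
def blobs(im,mask,box,amin=20):
    m=np.zeros_like(mask);u0,v0,u1,v1=box;m[v0:v1,u0:u1]=mask[v0:v1,u0:u1]
    n,l,s,c=cv2.connectedComponentsWithStats(m.astype(np.uint8))
    return [(s[i].tolist(),c[i].round(1).tolist(),l==i) for i in range(1,n) if s[i,4]>=amin]
E
python3 - <<'E'
from h import *
for n,boxes in (("scene",[(128,185,152,215),(305,140,332,200)]),("side",[(190,162,215,195),(262,160,315,200)])):
    im=cv2.imread(f"pics/{n}0.png");dark=im.max(2)<70
    for b in boxes:
        for s,c,l in blobs(im,dark,b): 
            r=cv2.minAreaRect(np.argwhere(l)[:,::-1].astype(np.float32));print(n,s,c,[np.round(x,1).tolist() for x in r])
            print('   planes .076/.240',plane(n,c,.076).round(3),plane(n,c,.24).round(3))
    hsv=cv2.cvtColor(im,cv2.COLOR_BGR2HSV);g=(hsv[...,0]>60)&(hsv[...,0]<85)&(hsv[...,1]>110)
    bb=blobs(im,g,(0,100,512,384),1000)
    for s,c,l in bb:
        pts=np.array([plane(n,p[::-1],.012)[:2] for p in np.argwhere(l)]);print(n,s,'green extremes', [pts[i].round(3).tolist() for i in (pts[:,0].argmin(),pts[:,1].argmin(),pts[:,1].argmax())])
E
python3 - <<'E'
import cv2,numpy as np
a=cv2.imread('pics/scene0.png')[110:280,120:340];b=cv2.imread('pics/side0.png')[130:285,170:340]
a=cv2.resize(a,None,fx=1.8,fy=1.8*1);b=cv2.resize(b,None,fx=2.3,fy=2.3)
h=max(len(a),len(b));o=np.zeros((h,a.shape[1]+b.shape[1],3),np.uint8);o[:len(a),:a.shape[1]]=a;o[:len(b),a.shape[1]:]=b
cv2.imwrite('pics/c1.png',o);print(o.shape)
E
```

```text
scene [134, 193, 13, 17, 162] [140.1, 200.3] [[140.0, 201.0], [16.0, 12.0], 90.0]
   planes .076/.240 [0.365 0.337 0.076] [0.31  0.215 0.24 ]
scene [311, 148, 15, 46, 503] [317.8, 171.0] [[317.8, 170.5], [45.0, 12.3], 85.9]
   planes .076/.240 [0.677 0.126 0.076] [0.556 0.048 0.24 ]
scene [229, 118, 29, 60, 1015] green extremes [[0.579, 0.298], [0.615, 0.256], [0.716, 0.42]]
scene [164, 172, 65, 24, 1054] green extremes [[0.434, 0.36], [0.526, 0.26], [0.483, 0.402]]
(356, 787, 3)Traceback (most recent call last):
  File "<stdin>", line 11, in <module>
  File "h.py", line 6, in plane
    o,d=ray(n,uv,m);return o+d*(z-o[2])/d[2]
        ~~~^^^^^^^^
  File "h.py", line 4, in ray
    m=m or eyes.camera_model(n);P=m["pose"];d=P[:3,:3]@np.linalg.solve(m["K"],[*uv,1.]);return P[:3,3],d/np.linalg.norm(d)
           ~~~~~~~~~~~~~~~~~^^^
ValueError: time passes only in moves, steps and waits
```

View pics/c1.png

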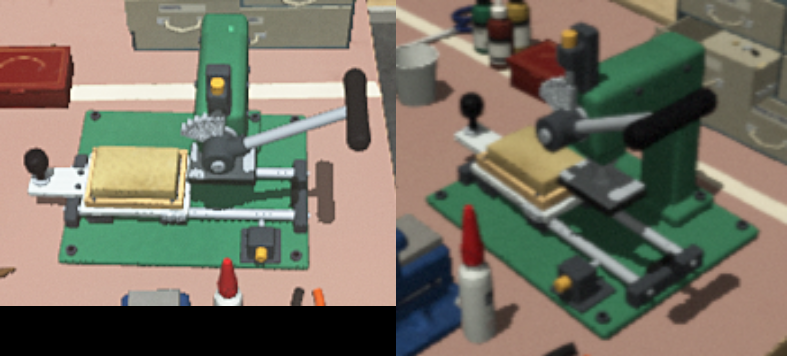

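The crops show the knob on the sled's left tail: scene about (140,199), side about (202,176). The grip bar is clear in both views: scene (318,171), side about (290,181). The plate corners are visible too. I'll cache the camera models and measure.

```bash
python3 - <<'E'
from h import *
M={n:eyes.camera_model(n) for n in("scene","side")}
C={}
for n,boxes in (("scene",[(128,185,152,206),(305,140,332,200)]),("side",[(190,162,215,180),(262,160,318,200)])):
    im=cv2.imread(f"pics/{n}0.png");dark=im.max(2)<70
    for i,b in enumerate(boxes):
        s,c,l=max(blobs(im,dark,b),key=lambda q:q[0][4])
        r=cv2.minAreaRect(np.argwhere(l)[:,::-1].astype(np.float32));C[n,i]=r[0]
        print(n,i,s,c,[np.round(x,1).tolist() for x in r],plane(n,c,[.076,.24][i],M[n]).round(3))
        if i: 
            bp=cv2.boxPoints(r);e=sorted([bp[0]-bp[1],bp[1]-bp[2]],key=np.linalg.norm)[1]/2
            for sg in(1,-1):print('  end',plane(n,np.array(r[0])+sg*e*.96,.24,M[n]).round(3))
for i in(0,1):
    p,e=tri(ray("scene",C["scene",i],M["scene"]),ray("side",C["side",i],M["side"]));print(i,p.round(4),round(e,4))
# plate corners from crop view
sc=lambda u,v:(u/1.8+120,v/1.8+110); sd=lambda u,v:((u-396)/2.3+170,v/2.3+130)
for k,p,n in [("frontload",sc(60,263),"scene"),("frontfar",sc(308,269),"scene"),("backload",sc(84,110),"scene"),("backfar",sc(306,115),"scene"),("frontload",sd(427,198),"side"),("frontfar",sd(604,334),"side"),("backfar",sd(757,234),"side")]:
    print(k,n,plane(n,p,.012,M[n]).round(3))
E
```

```text
scene 0 [134, 193, 13, 13, 141] [139.9, 199.2] [[140.0, 199.0], [12.0, 12.0], 90.0] [0.366 0.339 0.076]
scene 1 [311, 148, 15, 46, 503] [317.8, 171.0] [[317.8, 170.5], [45.0, 12.3], 85.9] [0.556 0.048 0.24 ]
  end [0.594 0.083 0.24 ]
  end [0.523 0.018 0.24 ]
side 0 [198, 171, 10, 9, 79] [202.4, 175.1] [[202.5, 175.0], [8.0, 9.0], 90.0] [0.365 0.344 0.076]
side 1 [262, 160, 48, 40, 1374] [285.6, 180.3] [[285.5, 179.5], [39.0, 47.0], 90.0] [0.551 0.053 0.24 ]
  end [0.511 0.056 0.24 ]
  end [0.591 0.056 0.24 ]
0 [0.3657 0.3367 0.0803] 0.0007
1 [0.5503 0.0449 0.2476] 0.0017
frontload scene [0.318 0.252 0.012]
frontfar scene [0.505 0.046 0.012]
backload scene [0.481 0.408 0.012]
backfar scene [0.673 0.196 0.012]
frontload side [0.322 0.253 0.012]
frontfar side [0.509 0.048 0.012]
backfar side [0.67  0.189 0.012]
```

```bash
cat >> h.py <<'E'
def fit(W,P):
    W=np.array(W);P=np.array(P);a,b=W-W.mean(0),P-P.mean(0)
    th=np.arctan2((b[:,0]*a[:,1]-b[:,1]*a[:,0]).sum(),(a*b).sum());R=np.array([[np.cos(th),-np.sin(th)],[np.sin(th),np.cos(th)]])
    t=W.mean(0)-R@P.mean(0);return th,t,W-(P@R.T+t)
from scipy.spatial.transform import Rotation as Ro
def rows(T,start=None):
    "T: rows of world x,y,z,yaw; pose commanded at start (pos,rpy) -> tool-frame units"
    s=get_state();p,r=start or (s["ee_pos"],s["tcp_rot"]);R=Ro.from_euler("xyz",r)
    for x,y,z,w in T:
        print((R.inv().apply(np.array([x,y,z])-p)/.025).round(2).tolist(),(R.inv()*Ro.from_euler("xyz",[np.pi,0,w])).as_rotvec(degrees=True).round(1).tolist())
E
python3 - <<'E'
from h import *
m=eyes.camera_model("scene")
W=[[.320,.2525],[.507,.047],[.481,.408],[.672,.193],[.366,.339],[.555,.048]]
P=[[-.09,.185],[-.09,-.1],[.135,.185],[.135,-.1],[0,.212],[-.052,-.1316]]
th,t,res=fit(W,P);print(np.degrees(th),t,res.round(3).tolist())
for n,uv,z in(("vice",(205,275),.1),("bottle",(247,297),0),("bottletop",(246,256),.147)):print(n,plane("scene",uv,z,m).round(3))
a=np.radians(np.linspace(-60,42.5,9));T=[(.54*np.cos(q),.54*np.sin(q),.34,q+np.pi/2) for q in a]
rows(T,([.211,-.615,.241],[-np.pi,0,.331]))
E
```

```text
42.021399021536105 [0.50673163 0.17934027] [[0.004, -0.004], [0.0, 0.002], [-0.002, 0.001], [-0.002, -0.002], [0.001, 0.002], [-0.001, 0.001]]
vice [0.334 0.104 0.1  ]
bottle [0.389 0.056 0.   ]
bottletop [0.392 0.059 0.147]
[4.15, -4.81, -3.96] [-0.0, 0.0, -11.0]
[8.75, -6.25, -3.96] [-0.0, -0.0, -23.8]
[12.91, -8.68, -3.96] [-0.0, -0.0, -36.7]
[16.43, -11.97, -3.96] [-0.0, 0.0, -49.5]
[19.13, -15.96, -3.96] [-0.0, 0.0, -62.3]
[20.89, -20.45, -3.96] [-0.0, -0.0, -75.1]
[21.6, -25.22, -3.96] [-0.0, 0.0, -87.9]
[21.24, -30.03, -3.96] [-0.0, -0.0, -100.7]
[19.82, -34.63, -3.96] [-0.0, -0.0, -113.5]
```

Emit:
jog_arm(plan=[{"xyz": [0.5,-0.5,-2],"dr": [0,0,0]},{"xyz": [2,-2.5,-4],"dr": [0,0,-5]},{"xyz": [4.15,-4.0,-4],"dr": [0,0,-11]},{"xyz": [6.4,-5.3,-4],"dr": [0,0,-17]},{"xyz": [8.75,-6.25,-4],"dr": [0,0,-24]},{"xyz": [10.9,-7.4,-4],"dr": [0,0,-30]},{"xyz": [12.9,-8.7,-4],"dr": [0,0,-37]},{"xyz": [14.7,-10.3,-4],"dr": [0,0,-43]},{"xyz": [16.4,-12,-4],"dr": [0,0,-49.5]},{"xyz": [17.9,-13.9,-4],"dr": [0,0,-56]}], jaw=0.3, force=20)

```text
time: 1.35
ee_pos: [0.5192, -0.1467, 0.3401]
tcp_rot: [-3.141, -0.0, 1.312]
wrist_force: [1.0, -1.0, -0.3]
opening: 0.649
grasp_force: 0.0
```

```bash
python3 - <<'E'
from h import *
s=get_state();print(s["ee_pos"],s["tcp_rot"],s["time"])
a=np.radians(np.linspace(-2,42,9));r=np.linspace(.54,.5,9);T=[(R*np.cos(q),R*np.sin(q),.34,q+np.pi/2) for q,R in zip(a,r)]
rows(T)
E
```

```text
[ 0.51919284 -0.14673392  0.34014674] [-3.14098114e+00 -7.16119905e-05  1.31162605e+00] 1.35
[5.15, -0.52, 0.01] [-0.0, -0.0, -12.8]
[7.09, -1.27, 0.01] [-0.0, -0.0, -18.3]
[8.92, -2.19, 0.01] [-0.0, -0.0, -23.8]
[10.64, -3.27, 0.01] [-0.0, -0.0, -29.3]
[12.24, -4.51, 0.01] [-0.0, -0.0, -34.8]
[13.69, -5.88, 0.01] [-0.0, -0.0, -40.3]
[14.99, -7.37, 0.01] [-0.0, -0.0, -45.8]
[16.13, -8.96, 0.01] [-0.0, -0.0, -51.3]
[17.1, -10.64, 0.01] [-0.0, -0.0, -56.8]
```

Emit:
jog_arm(plan=[{"xyz": [2.4,-0.1,0],"dr": [0,0,-6]},{"xyz": [4.8,-0.5,0],"dr": [0,0,-12]},{"xyz": [7.1,-1.3,0],"dr": [0,0,-18]},{"xyz": [9.2,-2.4,0],"dr": [0,0,-24]},{"xyz": [11.2,-3.7,0],"dr": [0,0,-31]},{"xyz": [13.0,-5.2,0],"dr": [0,0,-38]},{"xyz": [14.6,-7.0,0],"dr": [0,0,-45]},{"xyz": [16.0,-8.8,0],"dr": [0,0,-52]},{"xyz": [17.1,-10.6,0],"dr": [0,0,-56.8]},{"xyz": [17.1,-10.6,3],"dr": [0,0,-56.8]}])

```text
time: 2.6
ee_pos: [0.3713, 0.34, 0.2817]
tcp_rot: [3.129, -0.003, 2.309]
wrist_force: [1.5, 1.2, -0.7]
opening: 0.649
grasp_force: 0.0
```

```bash
python3 - <<'E'
from h import *
s=get_state();print(s["ee_pos"],s["tcp_rot"],s["time"])
m=eyes.camera_model("wrist");im=eyes.capture("wrist");cv2.imwrite("pics/w1.png",im[...,::-1])
P=m["pose"];print(P.round(3).tolist())
q=P[:3,:3].T@(np.array([.3665,.337,.09])-P[:3,3]);print(m["K"]@q/q[2])
for s_,c,l in blobs(im,im.max(2)<70,(0,0,512,384),200):print(s_,c,plane("wrist",c,.085,m).round(3))
E
```

```text
[0.37126507 0.3399695  0.28169307] [ 3.1290866  -0.00347425  2.3092054 ] 2.6
[[0.74, 0.649, 0.178, 0.323], [0.673, -0.718, -0.178, 0.39], [0.012, 0.252, -0.968, 0.425], [0.0, 0.0, 0.0, 1.0]]
[247.49155365 173.24410798   1.        ]
[431, 0, 23, 16, 271] [441.1, 6.4] [0.4   0.616 0.085]
[240, 159, 19, 20, 273] [249.1, 168.7] [0.365 0.342 0.085]
[0, 202, 512, 182, 51949] [269.4, 311.6] [0.525 0.207 0.085]
[198, 302, 22, 22, 250] [208.8, 308.3] [0.457 0.154 0.085]
```

View pics/w1.png

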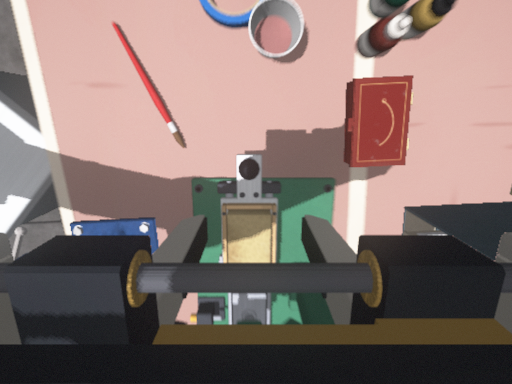

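The wrist view shows the knob at (249,169), centred between the fingers and in line with the rails. That puts it at (0.365, 0.340), which agrees with the other views.

```bash
python3 - <<'E'
from h import *
s=get_state();print(s["ee_pos"],s["tcp_rot"])
rows([(.3655,.3395,.079,np.radians(132))])
E
```

```text
[0.36847827 0.33046005 0.27033951] [-3.12817042e+00  5.90110950e-04  2.30583589e+00]
[0.35, 0.26, 7.65] [-0.8, 0.0, 0.1]
```

Emit:
jog_arm(plan=[{"xyz": [0.1,0.2,1.5],"dr": [0,0,0]},{"xyz": [0.2,0.2,3],"dr": [0,0,0]},{"xyz": [0.2,0.2,4.5],"dr": [0,0,0]},{"xyz": [0.2,0.2,5.4],"dr": [0,0,0]},{"xyz": [0.2,0.2,5.4],"dr": [0,0,0]},{"xyz": [0.2,0.2,5.4],"dr": [0,0,0]},{"xyz": [0.2,0.2,5.4],"dr": [0,0,0]},{"xyz": [0.2,0.2,5.4],"dr": [0,0,0]},{"xyz": [0.2,0.2,5.4],"dr": [0,0,0]},{"xyz": [0.2,0.2,5.4],"dr": [0,0,0]}])

```text
time: 3.9
ee_pos: [0.3741, 0.3402, 0.1434]
tcp_rot: [3.141, 0.0, 2.299]
wrist_force: [-0.3, 0.0, -0.6]
opening: 0.652
grasp_force: 0.0
```

```bash
python3 - <<'E'
from h import *
s=get_state();print(s["ee_pos"],s["tcp_rot"])
m=eyes.camera_model("wrist");im=eyes.capture("wrist")
for s_,c,l in blobs(im,im.max(2)<70,(200,100,330,384),100):print(s_,c,plane("wrist",c,.084,m).round(4))
cv2.imwrite("pics/w2.png",im[...,::-1])
rows([(.3655,.3395,.079,np.radians(132))])
E
```

```text
[0.37410223 0.34019963 0.14336449] [3.14130974e+00 9.28027059e-05 2.29943989e+00]
[230, 182, 34, 35, 909] [246.3, 199.2] [0.3646 0.3422 0.084 ]
[268, 209, 29, 20, 461] [282.4, 218.8] [0.3961 0.3489 0.084 ]
[200, 217, 16, 43, 238] [203.5, 235.3] [0.3591 0.2973 0.084 ]
[200, 217, 130, 62, 1876] [280.9, 260.9] [0.4201 0.3216 0.084 ]
[200, 287, 130, 11, 421] [270.5, 290.2] [0.4322 0.2959 0.084 ]
[200, 344, 130, 40, 5200] [264.5, 363.5] [0.4797 0.2363 0.084 ]
[0.21, -0.27, 2.57] [0.0, 0.0, -0.2]
```

Emit:
jog_arm(plan=[{"xyz": [0.25,-0.27,0],"dr": [0,0,0]},{"xyz": [0.25,-0.27,1],"dr": [0,0,0]},{"xyz": [0.25,-0.27,2],"dr": [0,0,0]},{"xyz": [0.25,-0.27,2.57],"dr": [0,0,0]},{"xyz": [0.25,-0.27,2.57],"dr": [0,0,0]},{"xyz": [0.25,-0.27,2.57],"dr": [0,0,0]},{"xyz": [0.25,-0.27,2.57],"dr": [0,0,0]},{"xyz": [0.25,-0.27,2.57],"dr": [0,0,0]},{"xyz": [0.25,-0.27,2.57],"dr": [0,0,0]},{"xyz": [0.25,-0.27,2.57],"dr": [0,0,0]}])

```text
time: 5.2
ee_pos: [0.3649, 0.3404, 0.0791]
tcp_rot: [3.141, 0.0, 2.299]
wrist_force: [-0.2, -0.6, -0.0]
opening: 0.649
grasp_force: 0.0
```

Emit:
jog_arm(plan=[{"xyz": [0,0,0],"dr": [0,0,0]},{"xyz": [0,0,0],"dr": [0,0,0]},{"xyz": [0,0,0],"dr": [0,0,0]},{"xyz": [0,0,0],"dr": [0,0,0]},{"xyz": [0,0,0],"dr": [0,0,0]},{"xyz": [0,0,0],"dr": [0,0,0]},{"xyz": [0,0,0],"dr": [0,0,0]},{"xyz": [0,0,0],"dr": [0,0,0]},{"xyz": [0,0,0],"dr": [0,0,0]},{"xyz": [0,0,0],"dr": [0,0,0]}], jaw=-1, force=30)

```text
time: 6.45
ee_pos: [0.3654, 0.3409, 0.079]
tcp_rot: [3.14, -0.0, 2.3]
wrist_force: [4.1, 3.6, -4.9]
opening: 0.283
grasp_force: 30.0
```

Emit:
jog_arm(plan=[{"xyz": [-0.3,0,0],"dr": [0,0,0]},{"xyz": [-0.7,0,0],"dr": [0,0,0]},{"xyz": [-1.1,0,0],"dr": [0,0,0]},{"xyz": [-1.5,0,0],"dr": [0,0,0]},{"xyz": [-1.9,0,0],"dr": [0,0,0]},{"xyz": [-2.3,0,0],"dr": [0,0,0]},{"xyz": [-2.7,0,0],"dr": [0,0,0]},{"xyz": [-3.1,0,0],"dr": [0,0,0]},{"xyz": [-3.3,0,0],"dr": [0,0,0]},{"xyz": [-3.3,0,0],"dr": [0,0,0]}])

```text
time: 7.7
ee_pos: [0.4205, 0.28, 0.0791]
tcp_rot: [3.139, -0.002, 2.299]
wrist_force: [4.4, 3.5, -5.6]
opening: 0.283
grasp_force: 30.0
```

Emit:
jog_arm(plan=[{"xyz": [-0.05,0,0],"dr": [0,0,0]},{"xyz": [-0.1,0,0],"dr": [0,0,0]},{"xyz": [-0.15,0,0],"dr": [0,0,0]},{"xyz": [-0.2,0,0],"dr": [0,0,0]},{"xyz": [-0.25,0,0],"dr": [0,0,0]},{"xyz": [-0.3,0,0],"dr": [0,0,0]},{"xyz": [-0.3,0,0],"dr": [0,0,0]},{"xyz": [-0.3,0,0],"dr": [0,0,0]},{"xyz": [-0.3,0,0],"dr": [0,0,0]},{"xyz": [-0.3,0,0],"dr": [0,0,0]}])

```text
time: 8.95
ee_pos: [0.4247, 0.2754, 0.079]
tcp_rot: [3.138, -0.003, 2.301]
wrist_force: [2.9, 4.9, -5.7]
opening: 0.287
grasp_force: 30.0
```

Emit:
jog_arm(plan=[{"xyz": [-0.05,0,0],"dr": [0,0,0]},{"xyz": [-0.1,0,0],"dr": [0,0,0]},{"xyz": [-0.15,0,0],"dr": [0,0,0]},{"xyz": [-0.15,0,0],"dr": [0,0,0]},{"xyz": [-0.15,0,0],"dr": [0,0,0]},{"xyz": [-0.15,0,0],"dr": [0,0,0]},{"xyz": [-0.15,0,0],"dr": [0,0,0]},{"xyz": [-0.15,0,0],"dr": [0,0,0]},{"xyz": [-0.15,0,0],"dr": [0,0,0]},{"xyz": [-0.15,0,0],"dr": [0,0,0]}])

```text
time: 10.2
ee_pos: [0.4266, 0.2733, 0.079]
tcp_rot: [3.138, -0.004, 2.301]
wrist_force: [2.6, 7.0, -6.1]
opening: 0.283
grasp_force: 30.0
```

Emit:
jog_arm(plan=[{"xyz": [-0.05,0,0],"dr": [0,0,0]},{"xyz": [-0.1,0,0],"dr": [0,0,0]},{"xyz": [-0.15,0,0],"dr": [0,0,0]},{"xyz": [-0.2,0,0],"dr": [0,0,0]},{"xyz": [-0.25,0,0],"dr": [0,0,0]},{"xyz": [-0.25,0,0],"dr": [0,0,0]},{"xyz": [-0.25,0,0],"dr": [0,0,0]},{"xyz": [-0.25,0,0],"dr": [0,0,0]},{"xyz": [-0.25,0,0],"dr": [0,0,0]},{"xyz": [-0.25,0,0],"dr": [0,0,0]}])

```text
time: 11.45
ee_pos: [0.4272, 0.2727, 0.0791]
tcp_rot: [3.137, -0.012, 2.305]
wrist_force: [-2.8, 12.2, -7.2]
opening: 0.281
grasp_force: 30.0
```

Emit:
jog_arm(plan=[{"xyz": [-0.02,0,0],"dr": [0,0,0]},{"xyz": [-0.04,0,0],"dr": [0,0,0]},{"xyz": [-0.06,0,0],"dr": [0,0,0]},{"xyz": [-0.06,0,0],"dr": [0,0,0]},{"xyz": [-0.06,0,0],"dr": [0,0,0]},{"xyz": [-0.06,0,0],"dr": [0,0,0]},{"xyz": [-0.06,0,0],"dr": [0,0,0]},{"xyz": [-0.06,0,0],"dr": [0,0,0]},{"xyz": [-0.06,0,0],"dr": [0,0,0]},{"xyz": [-0.06,0,0],"dr": [0,0,0]}])

```text
time: 12.7
ee_pos: [0.4273, 0.2726, 0.0791]
tcp_rot: [3.137, -0.014, 2.306]
wrist_force: [-4.7, 14.1, -6.6]
opening: 0.283
grasp_force: 30.0
```

Emit:
jog_arm(plan=[{"xyz": [0,0.03,0.03],"dr": [0,0,0]},{"xyz": [0,0.06,0.06],"dr": [0,0,0]},{"xyz": [0,0.09,0.09],"dr": [0,0,0]},{"xyz": [0,0.12,0.09],"dr": [0,0,0]},{"xyz": [0,0.12,0.09],"dr": [0,0,0]},{"xyz": [0,0.12,0.09],"dr": [0,0,0]},{"xyz": [0,0.12,0.09],"dr": [0,0,0]},{"xyz": [0,0.12,0.09],"dr": [0,0,0]},{"xyz": [0,0.12,0.09],"dr": [0,0,0]},{"xyz": [0,0.12,0.09],"dr": [0,0,0]}])

```text
time: 13.95
ee_pos: [0.4274, 0.2727, 0.0788]
tcp_rot: [-3.141, -0.011, 2.306]
wrist_force: [-12.6, 7.2, 13.6]
opening: 0.288
grasp_force: 30.0
```

Emit:
jog_arm(plan=[{"xyz": [0,-0.03,-0.03],"dr": [0,0,0]},{"xyz": [0,-0.05,-0.06],"dr": [0,0,0]},{"xyz": [0,-0.05,-0.06],"dr": [0,0,0]},{"xyz": [-0.02,-0.05,-0.06],"dr": [0,0,0]},{"xyz": [-0.04,-0.05,-0.06],"dr": [0,0,0]},{"xyz": [-0.06,-0.05,-0.06],"dr": [0,0,0]},{"xyz": [-0.06,-0.05,-0.06],"dr": [0,0,0]},{"xyz": [-0.06,-0.05,-0.06],"dr": [0,0,0]},{"xyz": [-0.06,-0.05,-0.06],"dr": [0,0,0]},{"xyz": [-0.06,-0.05,-0.06],"dr": [0,0,0]}])

```text
time: 15.2
ee_pos: [0.4275, 0.2725, 0.079]
tcp_rot: [3.14, -0.014, 2.307]
wrist_force: [-9.6, 11.7, 1.2]
opening: 0.287
grasp_force: 30.0
```

Emit:
jog_arm(plan=[{"xyz": [-0.02,0,0],"dr": [0,0,0]},{"xyz": [-0.04,0,0],"dr": [0,0,0]},{"xyz": [-0.06,0,0],"dr": [0,0,0]},{"xyz": [-0.07,0,0],"dr": [0,0,0]},{"xyz": [-0.08,0,0],"dr": [0,0,0]},{"xyz": [-0.08,0,0],"dr": [0,0,0]},{"xyz": [-0.08,0,0],"dr": [0,0,0]},{"xyz": [-0.08,0,0],"dr": [0,0,0]},{"xyz": [-0.08,0,0],"dr": [0,0,0]},{"xyz": [-0.08,0,0],"dr": [0,0,0]}])

```text
time: 16.45
ee_pos: [0.4276, 0.2724, 0.079]
tcp_rot: [3.14, -0.017, 2.308]
wrist_force: [-11.9, 14.0, 1.2]
opening: 0.284
grasp_force: 30.0
```

```bash
python3 - <<'E'
from h import *
s=get_state();print(s["ee_pos"],s["wrist_force"],s["moment"])
im=eyes.capture("scene")
im2=eyes.capture("side")
a=cv2.resize(im[110:280,120:340],None,fx=1.8,fy=1.8);b=cv2.resize(im2[130:285,170:340],None,fx=2.3,fy=2.3)
h=max(len(a),len(b));o=np.zeros((h,a.shape[1]+b.shape[1],3),np.uint8);o[:len(a),:a.shape[1]]=a;o[:len(b),a.shape[1]:]=b
cv2.imwrite('pics/c2.png',o[...,::-1])
E
```

```text
[0.42756645 0.27240434 0.07900793] [-11.89184607  14.04891608   1.24455066] [ 2.79947925  2.29092652 -0.20200546]
```

View pics/c2.png

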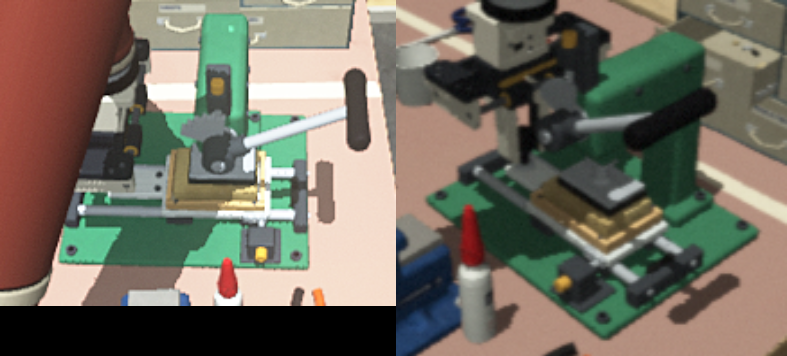

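The crops show the sled's nest under the pad, with nothing but the knob touching the gripper. The push is up to 18 N with no movement, so I'll measure how far the sled really is by tracking the tan nest between the two pictures.

```bash
python3 - <<'E'
from h import *
th=np.radians(42.02);t=np.array([.5067,.1793]);R=np.array([[np.cos(th),-np.sin(th)],[np.sin(th),np.cos(th)]])
for n in("scene","side"):
    m=eyes.camera_model(n);P,K=m["pose"],m["K"]
    old=cv2.imread(f"pics/{n}0.png");new=eyes.capture(n)[...,::-1].copy();cv2.imwrite(f"pics/{n}1.png",new)
    # rectify onto the plane z=.05, 1px=.5mm, cols = press -y, rows = press -x
    pts=np.array([[-.08,.2],[-.08,-.12],[.08,-.12],[.08,.2]]);w=np.c_[pts@R.T+t,np.full(4,.05)]
    q=(w-P[:3,3])@P[:3,:3];uv=(q@K.T);uv=(uv[:,:2]/uv[:,2:]).astype(np.float32)
    dst=np.float32([[(.2-y)*2000,(.08-x)*2000] for x,y in pts]);H=cv2.getPerspectiveTransform(uv,dst)
    A=[cv2.warpPerspective(i,H,(640,320)) for i in(old,new)]
    o=np.vstack(A);cv2.imwrite(f"pics/r_{n}.png",o)
a=cv2.imread("pics/r_scene.png");cv2.imwrite("pics/r.png",cv2.resize(np.hstack([cv2.imread("pics/r_scene.png"),cv2.imread("pics/r_side.png")]),(800,400)))
E
```

```text
(no output)
```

View pics/r.png

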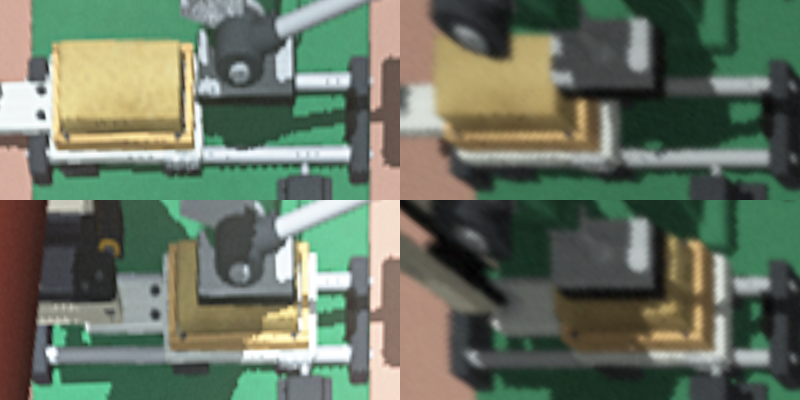

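In the rectified views the nest corner moved from column 50 to 165, and at 0.8 mm/px that is 92 mm. So the sled sits on the lobe at about 0.092 and isn't seated. I'll take one close look for anything blocking it before pushing harder.

```bash
python3 - <<'E'
import cv2,numpy as np
a=cv2.imread('pics/side1.png')[110:260,150:300];b=cv2.imread('pics/scene1.png')[110:260,140:300]
cv2.imwrite('pics/z.png',np.hstack([cv2.resize(a,(390,390),interpolation=cv2.INTER_CUBIC),cv2.resize(b,(400,390),interpolation=cv2.INTER_CUBIC)]))
E
```

```text
(no output)
```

View pics/z.png

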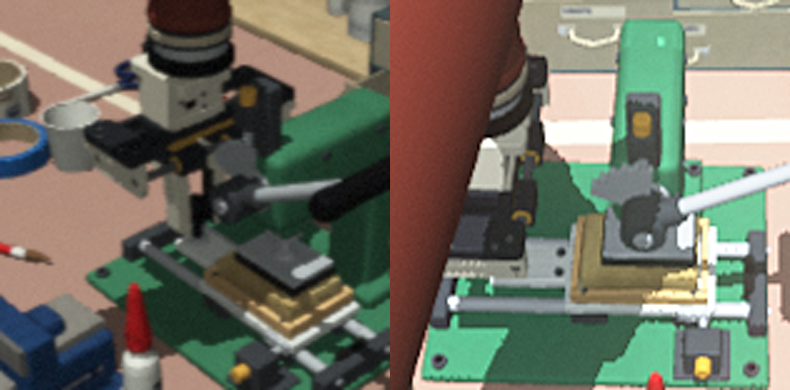

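Nothing is touching, so this is just the lobe, with a soft arm that lags about 12 mm. I'll back off and go over it with some speed, aiming at 0.102 so there's no stored overshoot.

Emit:
jog_arm(plan=[{"xyz": [0.4,0,0],"dr": [0,0,0]},{"xyz": [0.8,0,0],"dr": [0,0,0]},{"xyz": [1.2,0,0],"dr": [0,0,0]},{"xyz": [1.2,0,0],"dr": [0,0,0]},{"xyz": [0.7,0,0],"dr": [0,0,0]},{"xyz": [0.12,0,0],"dr": [0,0,0]},{"xyz": [0.12,0,0],"dr": [0,0,0]},{"xyz": [0.12,0,0],"dr": [0,0,0]},{"xyz": [0.12,0,0],"dr": [0,0,0]},{"xyz": [0.12,0,0],"dr": [0,0,0]}])

```text
time: 17.9
ee_pos: [0.4331, 0.2662, 0.0789]
tcp_rot: [3.141, -0.002, 2.3]
wrist_force: [-4.0, 2.5, 7.9]
opening: 0.288
grasp_force: 30.0
```

Emit:
jog_arm(plan=[{"xyz": [0.04,0,0],"dr": [0,0,0]},{"xyz": [0.04,0,0],"dr": [0,0,0]},{"xyz": [0.04,0,0],"dr": [0,0,0]},{"xyz": [0.04,0,0],"dr": [0,0,0]},{"xyz": [0.04,0,0],"dr": [0,0,0]},{"xyz": [0.04,0,0],"dr": [0,0,0]},{"xyz": [0.04,0,-1],"dr": [0,0,0]},{"xyz": [0.04,0,-3],"dr": [0,0,0]},{"xyz": [1.04,0,-5.2],"dr": [0,0,0]},{"xyz": [1.04,0,-7.6],"dr": [0,0,0]}], jaw=0.3)

```text
time: 19.15
ee_pos: [0.4148, 0.2862, 0.2699]
tcp_rot: [-3.141, -0.001, 2.304]
wrist_force: [1.3, 0.3, 0.8]
opening: 0.651
grasp_force: 0.0
```

```bash
cat >> h.py <<'E'
th=np.radians(42.02);t0=np.array([.5067,.1793]);Rp=np.array([[np.cos(th),-np.sin(th)],[np.sin(th),np.cos(th)]])
def pw(x,y):return Rp@[x,y]+t0
E
python3 - <<'E'
from h import *
s=get_state();print(s["ee_pos"],s["tcp_rot"],s["opening"],s["time"])
new=eyes.capture("scene")[...,::-1].copy();cv2.imwrite("pics/scene2.png",new)
m=eyes.camera_model("scene");P,K=m["pose"],m["K"]
pts=np.array([[-.08,.2],[-.08,-.12],[.08,-.12],[.08,.2]]);w=np.c_[pts@Rp.T+t0,np.full(4,.05)]
q=(w-P[:3,3])@P[:3,:3];uv=(q@K.T);uv=(uv[:,:2]/uv[:,2:]).astype(np.float32)
dst=np.float32([[(.2-y)*2000,(.08-x)*2000] for x,y in pts]);H=cv2.getPerspectiveTransform(uv,dst)
A=cv2.imread("pics/r_scene.png");B=cv2.warpPerspective(new,H,(640,320))
T=A[510:570,250:310] # nest's front-left corner at stalled position
for nm,I in(("start",A[:320]),("stall",A[320:]),("now",B)):
    _,v,_,l=cv2.minMaxLoc(cv2.matchTemplate(I[150:300],T,cv2.TM_CCOEFF_NORMED));print(nm,l[0]*.5,round(v,2))
# yaw options to lever, radial waypoint
e=s["tcp_rot"]
for off in(.022,-.022):
    g=pw(-.052-off,-.1316);print(off,g,np.hypot(*g))
E
```

```text
[0.41483215 0.28617784 0.26993962] [-3.14111798e+00 -1.39378366e-03  2.30360245e+00] 0.6508047088368492 19.15
start 33.5 0.87
stall 125.0 1.0
now 133.5 0.85
0.022 [0.53981629 0.03199803] 0.5407638130974223
-0.022 [0.57250438 0.06145119] 0.5757929471267236
```

The sled has travelled 100 mm from its start position, so it's seated. Next, over to the lever grip, to pinch it 24 mm in front of the rod.

```bash
python3 - <<'E'
from h import *
g=pw(-.076,-.1316);print(g)
y=np.radians([132,122,112,102,92,82,72,62,52,42]);f=np.array([0,.08,.25,.42,.6,.78,.9,1,1,1])
p=np.array([.4148,.2862]);rows([(*(p+(g-p)*k),z,w) for k,z,w in zip(f,[.32]+[.36]*7+[.34,.33],y)])
E
```

```text
[0.53833047 0.03065925]
[-0.0, -0.16, -1.69] [0.8, 0.0, -0.1]
[-0.88, -0.39, -3.29] [0.9, -0.0, 9.9]
[-2.73, -0.92, -3.3] [0.8, -0.1, 19.9]
[-4.59, -1.46, -3.31] [0.8, -0.2, 29.9]
[-6.55, -2.02, -3.31] [0.8, -0.3, 39.9]
[-8.51, -2.59, -3.32] [0.8, -0.3, 49.9]
[-9.82, -2.97, -3.33] [0.8, -0.4, 59.9]
[-10.91, -3.28, -3.33] [0.8, -0.5, 69.9]
[-10.91, -3.3, -2.53] [0.7, -0.6, 79.9]
[-10.91, -3.3, -2.13] [0.7, -0.6, 89.9]
```

Emit:
jog_arm(plan=[{"xyz": [0,-0.1,-1.9],"dr": [0,0,0]},{"xyz": [-0.9,-0.4,-3.5],"dr": [0,0,10]},{"xyz": [-2.7,-0.9,-3.5],"dr": [0,0,20]},{"xyz": [-4.6,-1.4,-3.5],"dr": [0,0,30]},{"xyz": [-6.5,-2,-3.5],"dr": [0,0,40]},{"xyz": [-8.5,-2.6,-3.5],"dr": [0,0,50]},{"xyz": [-9.8,-3,-3.3],"dr": [0,0,60]},{"xyz": [-10.9,-3.3,-3.3],"dr": [0,0,70]},{"xyz": [-10.9,-3.3,-2.5],"dr": [0,0,80]},{"xyz": [-10.9,-3.3,-2.2],"dr": [0,0,90]}])

```text
time: 20.45
ee_pos: [0.5361, 0.0259, 0.3216]
tcp_rot: [-3.14, 0.002, 0.722]
wrist_force: [0.1, 0.3, 0.8]
opening: 0.652
grasp_force: 0.0
```

Emit:
jog_arm(plan=[{"xyz": [0,0,0],"dr": [0,0,0]},{"xyz": [0,0,0],"dr": [0,0,0]},{"xyz": [0,0,0],"dr": [0,0,0]},{"xyz": [0,0,0],"dr": [0,0,0]},{"xyz": [0,0,0],"dr": [0,0,0]},{"xyz": [0,0,0],"dr": [0,0,0]},{"xyz": [0,0,0],"dr": [0,0,0]},{"xyz": [0,0,0],"dr": [0,0,0]},{"xyz": [0,0,0],"dr": [0,0,0]},{"xyz": [0,0,0],"dr": [0,0,0]}])

```text
time: 21.7
ee_pos: [0.5367, 0.0266, 0.3232]
tcp_rot: [-3.142, -0.0, 0.729]
wrist_force: [-0.2, -0.2, -0.9]
opening: 0.65
grasp_force: 0.0
```

```bash
python3 - <<'E'
from h import *
s=get_state();print(s["ee_pos"],s["tcp_rot"])
m=eyes.camera_model("wrist");im=eyes.capture("wrist");cv2.imwrite("pics/w3.png",im[...,::-1])
P,K=m["pose"],m["K"]
for x in(-.007,-.052,-.076,-.097):
    q=P[:3,:3].T@(np.array([*pw(x,-.1316),.25])-P[:3,3]);print(x,(K@q/q[2])[:2].round(0))
rows([(*pw(-.076,-.1316),.243,np.radians(42))])
E
```

```text
[0.53668306 0.02663139 0.32319068] [-3.14155904e+00 -5.76947060e-05  7.28774536e-01]
-0.007 [251. 111.]
-0.052 [251. 170.]
-0.076 [251. 199.]
-0.097 [252. 223.]
[0.16, -0.07, 3.21] [-0.0, -0.0, -0.2]
```

View pics/w3.png

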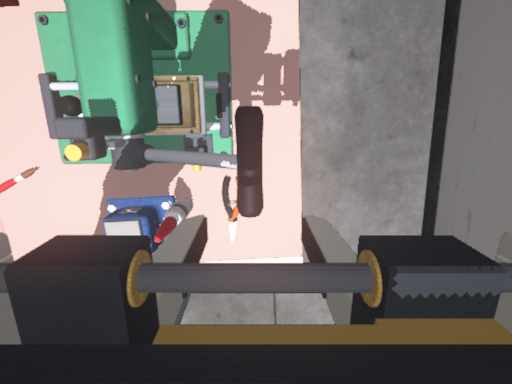

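The wrist view shows the bar upright at column 250, rows 107-217, with the rod joining at row 163. That matches the prediction apart from about 4 mm more along +x. Clear to descend and pinch.

Emit:
jog_arm(plan=[{"xyz": [0.3,-0.07,0.3],"dr": [0,0,0]},{"xyz": [0.3,-0.07,1],"dr": [0,0,0]},{"xyz": [0.3,-0.07,1.8],"dr": [0,0,0]},{"xyz": [0.3,-0.07,2.6],"dr": [0,0,0]},{"xyz": [0.3,-0.07,3.2],"dr": [0,0,0]},{"xyz": [0.3,-0.07,3.2],"dr": [0,0,0]},{"xyz": [0.3,-0.07,3.2],"dr": [0,0,0]},{"xyz": [0.3,-0.07,3.2],"dr": [0,0,0]},{"xyz": [0.3,-0.07,3.2],"dr": [0,0,0]},{"xyz": [0.3,-0.07,3.2],"dr": [0,0,0]}])

```text
time: 23.0
ee_pos: [0.5412, 0.0329, 0.2435]
tcp_rot: [3.141, -0.001, 0.729]
wrist_force: [-0.7, -0.1, 0.3]
opening: 0.65
grasp_force: 0.0
```

Emit:
jog_arm(plan=[{"xyz": [0,0,0],"dr": [0,0,0]},{"xyz": [0,0,0],"dr": [0,0,0]},{"xyz": [0,0,0],"dr": [0,0,0]},{"xyz": [0,0,0],"dr": [0,0,0]},{"xyz": [0,0,0],"dr": [0,0,0]},{"xyz": [0,0,0],"dr": [0,0,0]},{"xyz": [0,0,0],"dr": [0,0,0]},{"xyz": [0,0,0],"dr": [0,0,0]},{"xyz": [0,0,0],"dr": [0,0,0]},{"xyz": [0,0,0],"dr": [0,0,0]}], jaw=-1, force=40)

```text
time: 24.25
ee_pos: [0.5398, 0.0344, 0.243]
tcp_rot: [-3.138, 0.001, 0.73]
wrist_force: [-4.4, 4.3, 1.5]
opening: 0.226
grasp_force: 40.0
```

```bash
python3 - <<'E'
from h import *
s=get_state();print(s["ee_pos"],s["tcp_rot"],s["wrist_force"],s["opening"])
p=s["ee_pos"];print("press frame",Rp.T@(p[:2]-t0))
# arc displacement in tool y (= press -y), z(down), units
for L in(.11,.22,.33,.44,.55,.66,.70):
    a=.5-L;dy=.15*(np.cos(a)-np.cos(.5));dz=.15*(np.sin(.5)-np.sin(a));print(L,(dy/.025).round(2),(dz/.025).round(2))
E
```

```text
[0.53983626 0.03442986 0.24302652] [-3.13845754e+00  9.20903165e-04  7.30186588e-01] [-4.38433308  4.32469566  1.52283904] 0.22600180596432756
press frame [-0.07235732 -0.12980673]
0.11 0.28 0.6
0.22 0.5 1.22
0.33 0.65 1.86
0.44 0.72 2.52
0.55 0.73 3.18
0.66 0.66 3.83
0.7 0.61 4.07
```

Emit:
jog_arm(plan=[{"xyz": [0,0.0,0.15],"dr": [0,0,0]},{"xyz": [0,0.09,0.3],"dr": [0,0,0]},{"xyz": [0,0.15,0.45],"dr": [0,0,0]},{"xyz": [0,0.22,0.6],"dr": [0,0,0]},{"xyz": [0,0.28,0.75],"dr": [0,0,0]},{"xyz": [0,0.33,0.9],"dr": [0,0,0]},{"xyz": [0,0.39,1.05],"dr": [0,0,0]},{"xyz": [0,0.44,1.22],"dr": [0,0,0]},{"xyz": [0,0.44,1.22],"dr": [0,0,0]},{"xyz": [0,0.44,1.22],"dr": [0,0,0]}])

```text
time: 25.5
ee_pos: [0.5476, 0.0258, 0.2133]
tcp_rot: [-3.14, 0.0, 0.73]
wrist_force: [-4.2, 2.0, 5.3]
opening: 0.225
grasp_force: 40.0
```

Emit:
jog_arm(plan=[{"xyz": [0,0.04,0.15],"dr": [0,0,0]},{"xyz": [0,0.08,0.32],"dr": [0,0,0]},{"xyz": [0,0.11,0.48],"dr": [0,0,0]},{"xyz": [0,0.14,0.65],"dr": [0,0,0]},{"xyz": [0,0.16,0.8],"dr": [0,0,0]},{"xyz": [0,0.18,0.97],"dr": [0,0,0]},{"xyz": [0,0.2,1.14],"dr": [0,0,0]},{"xyz": [0,0.21,1.3],"dr": [0,0,0]},{"xyz": [0,0.21,1.3],"dr": [0,0,0]},{"xyz": [0,0.21,1.3],"dr": [0,0,0]}])

```text
time: 26.75
ee_pos: [0.5517, 0.0213, 0.181]
tcp_rot: [-3.141, -0.0, 0.73]
wrist_force: [-4.1, 2.0, 6.5]
opening: 0.229
grasp_force: 40.0
```

```bash
python3 - <<'E'
from h import *
s=get_state();p=s["ee_pos"];print(p,"press",Rp.T@(p[:2]-t0),s["wrist_force"])
E
```

```text
[0.5517477  0.02132145 0.18100416] press [-0.07228282 -0.14751851] [-4.07374131  1.97350711  6.53377968]
```

Emit:
jog_arm(plan=[{"xyz": [0,0.01,0.15],"dr": [0,0,0]},{"xyz": [0,0.01,0.32],"dr": [0,0,0]},{"xyz": [0,0.01,0.48],"dr": [0,0,0]},{"xyz": [0,0.01,0.65],"dr": [0,0,0]},{"xyz": [0,0.01,0.8],"dr": [0,0,0]},{"xyz": [0,0,0.97],"dr": [0,0,0]},{"xyz": [0,-0.03,1.14],"dr": [0,0,0]},{"xyz": [0,-0.06,1.33],"dr": [0,0,0]},{"xyz": [0,-0.06,1.33],"dr": [0,0,0]},{"xyz": [0,-0.06,1.33],"dr": [0,0,0]}])

```text
time: 28.0
ee_pos: [0.5516, 0.0215, 0.148]
tcp_rot: [3.14, -0.001, 0.729]
wrist_force: [-3.5, 0.4, 6.6]
opening: 0.223
grasp_force: 40.0
```

```bash
python3 - <<'E'
from h import *
s=get_state();p=s["ee_pos"];print(p,"press",Rp.T@(p[:2]-t0),s["wrist_force"],s["joint_velocities"].round(3) if hasattr(s["joint_velocities"],'round') else '')
a=eyes.capture("scene");b=eyes.capture("side");cv2.imwrite("pics/fin.png",np.hstack([cv2.resize(x,(400,300)) for x in(a,b)])[...,::-1])
E
```

```text
[0.55164923 0.02148929 0.14804168] press [-0.07224362 -0.14732791] [-3.54505794  0.4310437   6.56539327] [-0.     0.    -0.     0.001  0.001 -0.001 -0.001]
```

View pics/fin.png

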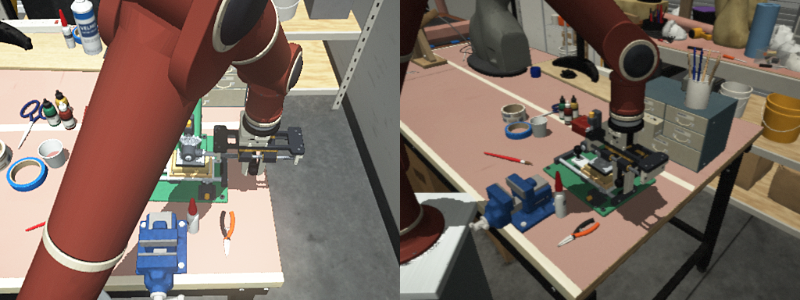

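The lever computes to about 0.655 rad with a 6.6 N hold. The bottle and snips are untouched. I'll go another 0.8 mm to centre it on the click, then hand in.

Emit:
jog_arm(plan=[{"xyz": [0,0,0.02],"dr": [0,0,0]},{"xyz": [0,0,0.04],"dr": [0,0,0]},{"xyz": [0,0,0.04],"dr": [0,0,0]},{"xyz": [0,0,0.04],"dr": [0,0,0]},{"xyz": [0,0,0.04],"dr": [0,0,0]},{"xyz": [0,0,0.04],"dr": [0,0,0]},{"xyz": [0,0,0.04],"dr": [0,0,0]},{"xyz": [0,0,0.04],"dr": [0,0,0]},{"xyz": [0,0,0.04],"dr": [0,0,0]},{"xyz": [0,0,0.04],"dr": [0,0,0]}])

```text
time: 29.35
ee_pos: [0.5516, 0.0216, 0.1472]
tcp_rot: [3.14, -0.001, 0.729]
wrist_force: [-2.9, -0.3, 7.2]
opening: 0.227
grasp_force: 40.0
```

```bash
python3 - <<'E'
from bench import get_state,order
s=get_state();print(s["ee_pos"],s["wrist_force"],s["grasp_force"])
if .144<s["ee_pos"][2]<.1495: print(order.hand_in())
E
```

```text
[0.5515599  0.02155391 0.14719515] [-2.87363626 -0.25529065  7.20719253] 40.01051723957062
the job is handed in; nothing more can be done
None
```

I handed the job in at about 29 s: the sled measured 100 mm along its rails, in its station, and the arm was holding the lever on click 3 (about 0.66 rad, 7 N). The glue bottle and snips weren't touched.

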